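# Clay cutters from the draining rack to their holders on the tool rail

## Task

The four washed clay cutters stand in a row on the wooden draining rack in the order they came out of the wash. Move them one by one to the tool rail, where the holders have been clipped on in the order the next job needs, so that each cutter stands upright and fully home in the holder whose bore is made for its size, and let go of them all. Lower them in rather than dropping them, as the rims are sharp; do not knock a cutter over, and do not push or tip the cup of water that stands beside the rack.

Things in the scene. Friction and masses are not known exactly. Their poses are not given: they have to be found in the camera images.
- cutter_1: smallest of four loose clay cutters: upright steel tube 18 mm in outer diameter, turned wooden handle on top, 99 mm tall. Origin: centre of its underside, z up its axis; round, so yaw is free. Tube to 50 mm above the origin, wooden shoulder (19 mm wide) to 55, waist, straight cylindrical grip 20 mm in diameter from 67 to 92 mm: take it there, at about 80. Starts in any bay of the rack
- cutter_2: second smallest of four loose clay cutters: upright steel tube 27 mm in outer diameter, turned wooden handle on top, 99 mm tall. Origin: centre of its underside, z up its axis; round, so yaw is free. Tube to 50 mm above the origin, wooden shoulder (28 mm wide) to 55, waist, straight cylindrical grip 26 mm in diameter from 67 to 92 mm: take it there, at about 80. Starts in any bay of the rack
- cutter_3: second largest of four loose clay cutters: upright steel tube 36 mm in outer diameter, turned wooden handle on top, 99 mm tall. Origin: centre of its underside, z up its axis; round, so yaw is free. Tube to 50 mm above the origin, wooden shoulder (37 mm wide) to 55, waist, straight cylindrical grip 33 mm in diameter from 67 to 92 mm: take it there, at about 80. Starts in any bay of the rack
- cutter_4: largest of four loose clay cutters: upright steel tube 45 mm in outer diameter, turned wooden handle on top, 99 mm tall. Origin: centre of its underside, z up its axis; round, so yaw is free. Tube to 50 mm above the origin, wooden shoulder (46 mm wide) to 55, waist, straight cylindrical grip 41 mm in diameter from 67 to 92 mm: take it there, at about 80. Starts in any bay of the rack
- holder_1: holder for cutter_1: grey plastic cup, narrowest bore of the four, 23 mm, mouth flared to 32 mm, fixed. Origin: centre of its 62 mm square foot's underside, on the bore's axis, z up. Bore floor 8 mm above the origin (a cutter fully home rests there), flare from 26, rim at 32 mm. The four stand in any order, 68 mm apart, on a rail 294 x 61 mm, 14 mm high
- holder_2: holder for cutter_2: grey plastic cup, second narrowest bore of the four, 32 mm, mouth flared to 41 mm, fixed. Origin: centre of its 62 mm square foot's underside, on the bore's axis, z up. Bore floor 8 mm above the origin (a cutter fully home rests there), flare from 26, rim at 32 mm. The four stand in any order, 68 mm apart, on a rail 294 x 61 mm, 14 mm high
- holder_3: holder for cutter_3: grey plastic cup, second widest bore of the four, 41 mm, mouth flared to 50 mm, fixed. Origin: centre of its 62 mm square foot's underside, on the bore's axis, z up. Bore floor 8 mm above the origin (a cutter fully home rests there), flare from 26, rim at 32 mm. The four stand in any order, 68 mm apart, on a rail 294 x 61 mm, 14 mm high
- holder_4: holder for cutter_4: grey plastic cup, widest bore of the four, 50 mm, mouth flared to 59 mm, fixed. Origin: centre of its 62 mm square foot's underside, on the bore's axis, z up. Bore floor 8 mm above the origin (a cutter fully home rests there), flare from 26, rim at 32 mm. The four stand in any order, 68 mm apart, on a rail 294 x 61 mm, 14 mm high
- drain_rack: draining rack, fixed: wooden slats 292 mm (along its y) x 78 mm, top 20 mm above the table, thin steel wire hoops (60 mm wide along x, to 50 mm above the table) between its four bays and at its ends; bays 68 mm apart along y, one cutter within 8 mm of the middle of each. Origin: centre of the underside
- water_cup: white enamel cup, 69 mm in diameter and 73 mm high, with slip water in it, standing loose beside the draining rack (its axis about 105 mm from the row, on the rack's +x side). Origin at the centre of its underside, z up. A bystander: leave it standing.
Mind the look-alikes: they are no part of the job. What is shaped like the cutter_4 but pink or red is not meant.

How it is judged (in metres and radians):
At the end, for the whole second after the job is handed in: Each of the four cutters stands in the holder of its own size: its axis within 8 mm of the holder's, its underside on the bore's floor (within 4 mm), tilted by less than 0.14 rad (8 degrees), released and at rest (horizontal distance between cutter_1 and holder_1 below 0.008 m and z of cutter_1 in the frame of holder_1 between 0.004 and 0.012 m and angle between each of cutter_1, cutter_2, cutter_3, cutter_4's own z axis and vertical below 0.14 rad and linear speed of each of cutter_1, cutter_2, cutter_3, cutter_4 below 0.02 m/s and horizontal distance between cutter_2 and holder_2 below 0.008 m and z of cutter_2 in the frame of holder_2 between 0.004 and 0.012 m and horizontal distance between cutter_3 and holder_3 below 0.008 m and z of cutter_3 in the frame of holder_3 between 0.004 and 0.012 m and horizontal distance between cutter_4 and holder_4 below 0.008 m and z of cutter_4 in the frame of holder_4 between 0.004 and 0.012 m); the robot touches nothing.
It fails at once if a cutter is knocked over (angle between any of cutter_1, cutter_2, cutter_3, cutter_4's own z axis and vertical above 0.8 rad).
It fails at once if a cutter is dropped (falls freely, out of the fingers, from more than about 28 mm) ((linear speed of cutter_1 above 0.75 m/s and contact force between the fingers and cutter_1 below 0.05 N) or (linear speed of cutter_2 above 0.75 m/s and contact force between the fingers and cutter_2 below 0.05 N) or (linear speed of cutter_3 above 0.75 m/s and contact force between the fingers and cutter_3 below 0.05 N) or (linear speed of cutter_4 above 0.75 m/s and contact force between the fingers and cutter_4 below 0.05 N)).
It fails at once if the water cup is shoved more than 3 cm or tipped (distance of water_cup from where it was at the start of the episode above 0.03 m or angle between water_cup's own z axis and vertical above 0.35 rad).
It also fails if it takes over 99 s, if anything falls off the work surface, if the arm or the gripper's body presses on something with over 40 N, if the wrist force passes 120 N, or if a joint passes its speed limit or range.

## Robot

A 6-joint arm with a two-finger parallel gripper is mounted at the origin on a cart in front of the work surface, level with it; the furniture and walls round the work are solid. World frame = base frame: x ahead of the robot, y to its left, z up, the work surface at z = 0. Lengths are in mm, angles in rad, forces in N, time in s.
With the tool pointing down it reaches from about 275 to 825 mm from the base axis. Payload 4.9 kg.
Tool frame: the origin (TCP) lies at the very end of the fingers, on their centre line; the grasp point (between the pads) lies 19 mm behind it; z points along the fingers, y is the direction in which the jaws open and shut (so a half turn about z gives the same grasp; the last joint's range is limited). The gripper opens to 85 mm and grips with 20 to 120 N. Pads are 22 mm wide; open, the fingers measure 114 mm over their backs; the gripper's body (76 mm by 85 mm) begins 54 mm behind the grasp point. The pads swing forward as they close: fully open they stand 13 mm farther back than shut.
Start: joints at [1.103, 0.326, -0.193, 1.052, 0, 1.437], TCP at [180.195, 519.662, 231.281] pointing down, gripper open.
Joint ranges: [-2.65, 2.65], [-0.97, 1.79], [-1.3, 1.35], [-1.93, 2.1], [-1.47, 1.37], [-3.14, 3.14]. Speed limits (rad/s): [2.57, 2.57, 3.14, 3.14, 3.14, 3.14].

## Interface

Orientations are given as [roll, pitch, yaw] about the fixed x, y, z axes, in that order (R = Rz(yaw) Ry(pitch) Rx(roll)).
In Python, from bench import bot, solve_ik, imaging gives the robot as it stands. Calls block until the motion is done:
- bot.move_ptp(position, orientation): joint-space move of the TCP to a pose.
- bot.movel(position, rot=None, max_speed=150, threshold=None): straight line of the TCP; rot=None keeps the orientation; max_speed is the mean speed in mm/s. With threshold (N) it stops when the force on the tool has changed by that much, and returns True; else False.
- bot.move_j(angles): joint-space move.
- bot.grip(opening, effort=None): opening from 0.0 (shut) to 1.0 (fully open); effort is the grip in N (None keeps the last); returns when the fingers have stopped.
- bot.dwell(seconds).
- solve_ik(position, orientation): joint angles nearest the present ones, or None.
- bot.get_state(): the state.
- imaging.capture(name): name is "side" or "top"; returns the picture (400x640x3 uint8, blue, green, red); there is no depth.
- imaging.camera_model(name): a dict with "K" (3x3 intrinsics, pixels), "position" and "rotation" of the camera in the world. Camera axes: x right, y up, looking along -z (the intrinsics and any distortion apply to the point x, -y, -z); pixel columns grow to the right and rows downward; lengths in mm; the calibration is good to about 2 mm. A picture is of the moment at which its call begins. camera_model takes no time and is no camera call.
A pose or a line that the arm cannot do raises bot.IKError and nothing moves.
- bot.sign_off(): hands the job in, once; it reports no verdict.
The state is a dict: "t": time; "qpos": joint angles; "joint_velocities": joint speeds; "effort": joint torques, N m; "tcp_pos": TCP position; "orientation": TCP orientation; "contact_force": force on the tool from outside, world axes, zero at the start; "wrist_torque": the same for the moment, N m; "opening": opening from 0.0 (shut) to 1.0 (fully open).
Only numpy, scipy, OpenCV 4.12 (cv2) and the standard library are available. Lean on these libraries where they do the work, as an engineer would, in place of code of your own. Each camera call takes 0.05 s, during which the arm holds its last target. There are 200 camera calls.

## Working session

There is one attempt and no reset: what is moved stays moved. The work goes in short steps, each a Python script; the robot and the scene stay as the last script left them, time stands still between calls to the robot, and variables do not carry over. Pictures are saved under pics/ and viewed, about 12 in all and at most 16, crops included, and the job is handed in when it is done.

```bash
mkdir -p pics; ls; python3 - <<'E'
from bench import bot, imaging
import cv2
for n in("top","side"):
    cv2.imwrite(f"pics/{n}0.png",imaging.capture(n)); m=imaging.camera_model(n); print(n,m)
s=bot.get_state();print(s["t"],s["orientation"],s["opening"])
E
```

```text
pics
top {'K': array([[454.66029861,   0.        , 325.14056555],
       [  0.        , 454.66029861, 209.60656262],
       [  0.        ,   0.        ,   1.        ]]), 'position': array([ 346.70961266,   -3.41505978, 1239.2136032 ]), 'rotation': array([ 0.20253968, -0.00249192, -1.49529114])}
side {'K': array([[407.97254951,   0.        , 317.34264064],
       [  0.        , 407.97254951, 198.06291829],
       [  0.        ,   0.        ,   1.        ]]), 'position': array([637.59607867, 835.39665848, 442.53947491]), 'rotation': array([ 1.14341504, -0.02566226,  3.08971117])}
0.1 [-3.13999718e+00 -2.07778481e-04  2.80779669e+00] 0.9980077682497751
```

View pics/top0.png

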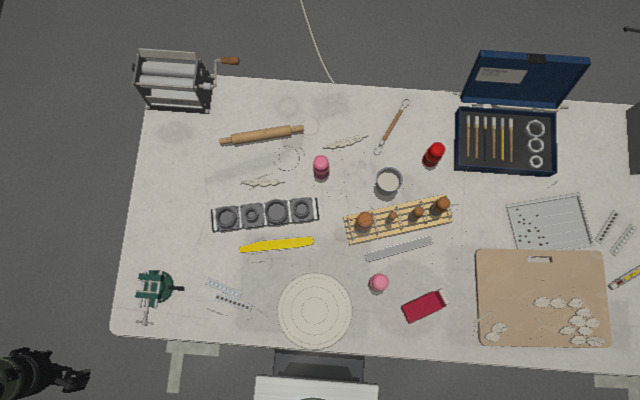

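View pics/side0.png

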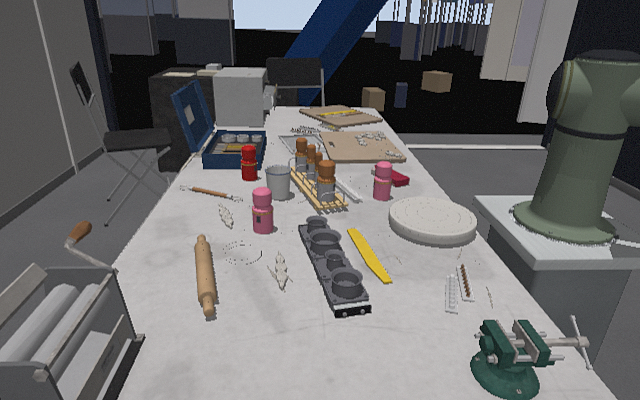

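Top view: the rail holds four grey holders at about (228,217), (252,215), (277,211) and (302,209). The rack is at (398,220), with brown-handled cutters at about (364,220), (391,214), (417,212) and (442,204). The cup is at (388,180). The pink items at (321,166) and (378,283) and the red one at (435,153) are decoys, because the real cutters have wooden handles and stand on the rack. I'll enlarge both areas.

```bash
cat > h.py <<'E'
import numpy as np, cv2
from scipy.spatial.transform import Rotation as R
from bench import bot, solve_ik, imaging
F=np.diag([1,-1,-1.])
def cam(n):
    m=imaging.camera_model(n); return m["K"],m["position"],R.from_euler("xyz",m["rotation"]).as_matrix()
def proj(n,P):
    K,p,r=cam(n); c=(np.atleast_2d(P)-p)@r@F; u=c@K.T; return u[:,:2]/u[:,2:]
def at_z(n,uv,z):
    K,p,r=cam(n); d=r@F@np.linalg.inv(K)@[uv[0],uv[1],1]; return p+d*(z-p[2])/d[2]
E
python3 - <<'E'
from h import *
im=cv2.imread("pics/top0.png")
a=cv2.resize(im[190:245,205:325],None,fx=6.5,fy=6.5,interpolation=cv2.INTER_CUBIC)[:290]
a=cv2.resize(im[192:238,205:325],None,fx=6.5,fy=6.5,interpolation=cv2.INTER_CUBIC)
b=cv2.resize(im[192:238,340:460],None,fx=6.5,fy=6.5,interpolation=cv2.INTER_CUBIC)
cv2.imwrite("pics/crop.png",np.vstack([a,b]))
s=cv2.imread("pics/side0.png")
cv2.imwrite("pics/cropS.png",cv2.resize(s[125:325,240:400],None,fx=3,fy=3,interpolation=cv2.INTER_CUBIC))
print(at_z("top",(388,180),73),proj("top",[[180,520,231],[0,0,0]]),proj("side",[[180,520,231],[0,0,0]]))
for p in [(228,217),(302,209)]: print(at_z("top",p,46))
for p in [(364,220),(442,204)]: print(at_z("top",p,119))
E
```

```text
[ 678.42684527 -148.60415863   73.        ] [[ 71.02193297 364.2053471 ]
 [312.16931289 443.09810888]] [[760.42740233 261.56405108]
 [559.8190738  221.79848867]]
[551.49482872 269.08687594  46.        ]
[588.21491825  74.05676031  46.        ]
[557.20407933 -87.87549748 119.        ]
[ 613.10238929 -281.77817892  119.        ]
```

View pics/crop.png

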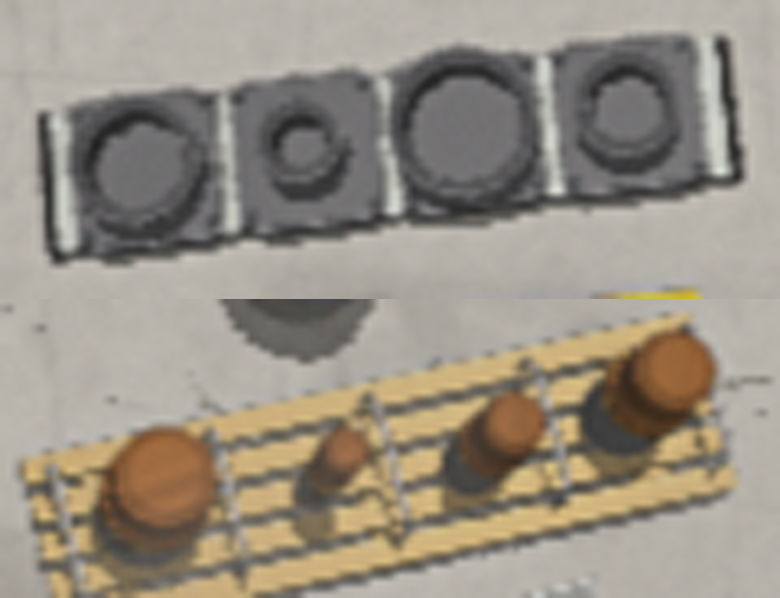

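View pics/cropS.png

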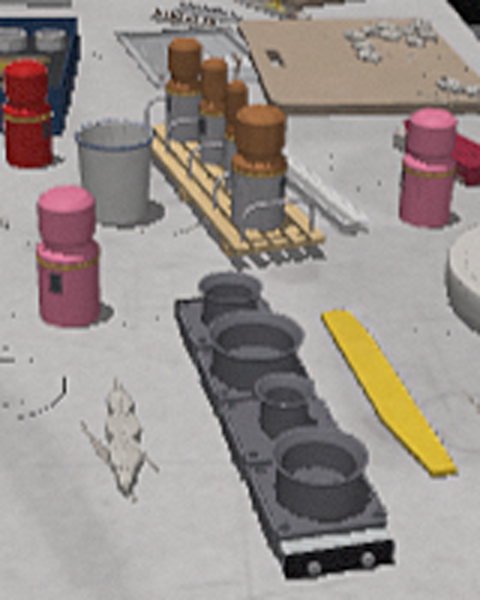

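Sizes are clear. By descending y the holders are 3, 1, 4, 2 and the cutters are 4, 1, 2, 3: handle widths of about 41 and 30 mm confirm the two end ones. Next I'll fit a rail model and the cutter positions to both views and check them with an overlay.

```bash
cat > fit.py <<'E'
from h import *
from scipy.optimize import least_squares as LS
T=lambda x,y:(205+x/6.5,192+y/6.5); B=lambda x,y:(340+x/6.5,192+(y-299)/6.5); S=lambda x,y:(240+x/3,125+y/3)
ht=[T(147,165),T(305,140),T(464,121),T(628,105)]; hs=[S(320,460),S(284,393),S(256,338),S(230,287)]
off=np.array([-102,-34,34,102.])
def H(p,z): return np.c_[p[0]+off*np.sin(p[2]),p[1]-off*np.cos(p[2]),np.full(4,z)]
f=lambda p:np.r_[proj("top",H(p,46))-ht,proj("side",H(p,46))-hs].ravel()
r=LS(f,[570,170,.19]); print("rail",r.x.round(3),r.fun.reshape(2,4,2).round(1).tolist()); hp=H(r.x,0)[:,:2]
ct=[B(164,475),B(347,450),B(516,420),B(673,370)]; cs=[S(260,118),S(236,87),S(213,65),S(184,46)]
cp=[]
for a,b in zip(ct,cs):
    g=lambda p:np.r_[proj("top",[*p,119])-a,proj("side",[*p,119])-b].ravel()
    q=LS(g,[580,-180]); cp.append(q.x); print("cut",q.x.round(1),q.fun.round(1), at_z("top",a,119)[:2].round(1))
cp=np.array(cp); print("holders",hp.round(1).tolist(), "gaps",np.linalg.norm(np.diff(cp,axis=0),axis=1).round(1))
np.savez("fit.npz",h=hp,c=cp,yaw=r.x[2])
t=np.linspace(0,2*np.pi,60)
def ring(img,n,c,z,d,k,o,col):
    P=np.c_[c[0]+d/2*np.cos(t),c[1]+d/2*np.sin(t),0*t+z]
    cv2.polylines(img,[((proj(n,P)-o+.5)*k).astype(int)],True,col,1)
def view(n,o,wh,k):
    im=cv2.imread(f"pics/{n}0.png")[o[1]:o[1]+wh[1],o[0]:o[0]+wh[0]]
    im=cv2.resize(im,None,fx=k,fy=k,interpolation=cv2.INTER_CUBIC)
    for c,m in zip(hp,[50,32,59,41]): ring(im,n,c,46,m,k,o,(0,255,255))
    for c,g,d in zip(cp,[41,20,26,33],[45,18,27,36]): ring(im,n,c,112,g,k,o,(0,255,0)); ring(im,n,c,87,g,k,o,(0,255,0)); ring(im,n,c,20,d,k,o,(255,0,0))
    return im
a=view("top",[205,190],[260,60],3); b=view("side",[270,130],[110,190],3)
b=cv2.rotate(b,cv2.ROTATE_90_CLOCKWISE); w=max(a.shape[1],b.shape[1])
pad=lambda i:cv2.copyMakeBorder(i,0,0,0,w-i.shape[1],cv2.BORDER_CONSTANT)
cv2.imwrite("pics/ov.png",np.vstack([pad(a),pad(b)]))
E
python3 fit.py
```

```text
rail [5.70249e+02 1.77062e+02 1.96000e-01] [[[-2.7, -0.2], [-1.6, 0.6], [-0.7, 0.6], [-0.7, 0.1]], [[-0.4, -2.4], [0.0, -1.7], [-0.5, -1.8], [-0.3, -0.7]]]
cut [559.3 -87.9] [-1.2  0.1 -0.1 -3.3] [559.8 -90.8]
cut [ 574.6 -158.9] [-0.7  0.1 -0.1 -2.3] [ 574.9 -160.7]
cut [ 591.5 -223.7] [-0.7  0.  -0.  -2.5] [ 591.7 -225.4]
cut [ 616.2 -284. ] [-0.6 -0.1  0.1 -2.6] [ 616.2 -285.6]
holders [[550.4, 277.1], [563.6, 210.4], [576.9, 143.7], [590.1, 77.0]] gaps [72.7 66.9 65.2]
```

View pics/ov.png

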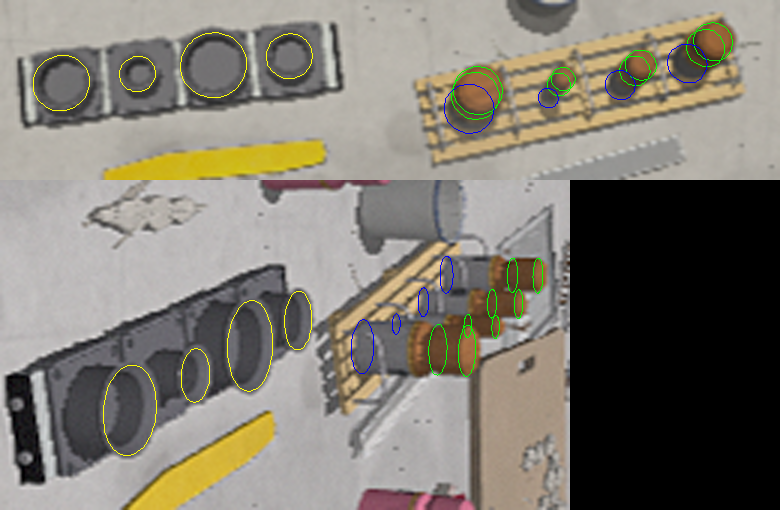

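Side-view residuals are a consistent offset of about −2.5 px in rows, so I'll fit that bias as a shared unknown. The white stripes between the feet (z=14) will serve as extra rail references.

```bash
cat >> fit.py <<'E'
print("---")
st=np.array([T(229,165),T(393,148),T(549,126)])
so=np.array([-68,0,68.])
def St(p): return np.c_[p[0]+so*np.sin(p[2]),p[1]-so*np.cos(p[2]),np.full(3,14.)]
def g(v):
    p=v[:3]; b=v[3:5]; C=np.c_[v[5:].reshape(4,2),np.full(4,119.)]
    return np.r_[proj("top",H(p,46))-ht,proj("top",St(p))-st,proj("top",C)-ct,proj("side",H(p,46))+b-hs,proj("side",C)+b-cs].ravel()
r=LS(g,np.r_[570,177,.19,0,0,cp.ravel()],loss="soft_l1")
print(r.x.round(3)); e=g(r.x).reshape(-1,2).round(1); print(e.tolist())
hp=H(r.x[:3],0)[:,:2]; cp=r.x[5:].reshape(4,2); d=cp[3]-cp[0]
print(hp.round(1).tolist(),cp.round(1).tolist(),"rackyaw",np.arctan2(d[0],-d[1]))
np.savez("fit.npz",h=hp,c=cp,yaw=r.x[2])
E
python3 fit.py | sed -n '/---/,$p'; python3 - <<'E'
from h import *
f=np.load("fit.npz")
for P in list(f["h"])+list(f["c"]):
  for z in(81,215):
    for k in(0,np.pi):
      s=[solve_ik([*P,z],[np.pi,0,y+k]) for y in(np.pi/2*0+np.pi/2-.2,)]
      print(P.round(),z,[None if q is None else np.round(q,2).tolist() for q in s])
E
```

```text
---
[ 5.70928e+02  1.74616e+02  1.98000e-01  5.71000e-01  2.66800e+00
  5.59977e+02 -9.02020e+01  5.75286e+02 -1.60835e+02  5.92270e+02
 -2.25420e+02  6.17018e+02 -2.85585e+02]
[[-1.7, -0.3], [-0.6, 0.5], [0.3, 0.4], [0.3, -0.2], [0.5, 0.4], [0.0, 0.0], [0.7, 0.4], [-0.2, -0.1], [0.1, -0.1], [0.0, -0.2], [0.0, -0.3], [-0.3, -0.6], [0.1, 0.2], [-0.4, 0.2], [-0.2, 1.5], [0.1, -1.0], [0.1, 0.1], [0.2, -0.1], [0.4, -0.1]]
[[550.9, 274.6], [564.2, 208.0], [577.6, 141.3], [591.0, 74.6]] [[560.0, -90.2], [575.3, -160.8], [592.3, -225.4], [617.0, -285.6]] rackyaw 0.2840466499432393
[551. 275.] 81 [[0.34, 0.58, -0.21, 0.79, 0.0, 2.11]]
[551. 275.] 81 [[0.34, 0.58, -0.21, 0.79, 0.0, -1.03]]
[551. 275.] 215 [[0.34, 0.46, -0.04, 1.08, 0.0, 2.11]]
[551. 275.] 215 [[0.34, 0.46, -0.04, 1.08, 0.0, -1.03]]
[564. 208.] 81 [[0.23, 0.55, -0.25, 0.77, 0.0, 2.0]]
[564. 208.] 81 [[0.23, 0.55, -0.25, 0.77, 0.0, -1.14]]
[564. 208.] 215 [[0.23, 0.43, -0.08, 1.06, 0.0, 2.0]]
[564. 208.] 215 [[0.23, 0.43, -0.08, 1.06, 0.0, -1.14]]
[578. 141.] 81 [[0.12, 0.54, -0.27, 0.76, 0.0, 1.89]]
[578. 141.] 81 [[0.12, 0.54
[... 558 characters left out ...]
03, 0.0, -1.66]]
[ 575. -161.] 81 [[-0.4, 0.55, -0.26, 0.76, 0.0, 1.37]]
[ 575. -161.] 81 [[-0.4, 0.55, -0.26, 0.76, 0.0, -1.77]]
[ 575. -161.] 215 [[-0.4, 0.42, -0.09, 1.06, 0.0, 1.37]]
[ 575. -161.] 215 [[-0.4, 0.42, -0.09, 1.06, 0.0, -1.77]]
[ 592. -225.] 81 [[-0.48, 0.6, -0.15, 0.81, 0.0, 1.29]]
[ 592. -225.] 81 [[-0.48, 0.6, -0.15, 0.81, 0.0, -1.85]]
[ 592. -225.] 215 [[-0.48, 0.49, 0.02, 1.1, 0.0, 1.29]]
[ 592. -225.] 215 [[-0.48, 0.49, 0.02, 1.1, 0.0, -1.85]]
[ 617. -286.] 81 [[-0.54, 0.68, -0.01, 0.88, 0.0, 1.23]]
[ 617. -286.] 81 [[-0.54, 0.68, -0.01, 0.88, 0.0, -1.91]]
[ 617. -286.] 215 [[-0.54, 0.58, 0.17, 1.16, 0.0, 1.23]]
[ 617. -286.] 215 [[-0.54, 0.58, 0.17, 1.16, 0.0, -1.91]]
```

Residuals are now mostly under 0.5 px. The jaws go across the row, clear of the hoops and cup. I'll start with cutter_4 and look while it hovers over holder_4.

```bash
cat > job.py <<'E'
from h import *
f=np.load("fit.npz"); ci=[None,1,2,3,0]; hi=[None,1,3,0,2]
AC=.284+np.pi/2; AH=float(f["yaw"])+np.pi/2; UP=225
o=lambda a:[np.pi,0,a]
def pick(n,zg):
    c=f["c"][ci[n]]; bot.grip(1.0,40)
    bot.move_ptp([*c,UP-75],o(AC))if 0 else bot.move_ptp([*c,UP],o(AC))
    hit=bot.movel([*c,zg],threshold=8); s=bot.get_state(); print("down",hit,s["tcp_pos"].round(1))
    if hit: return False
    bot.grip(0.0,40); s=bot.get_state(); print("opening",round(s["opening"],3),"F",np.round(s["contact_force"],1))
    bot.movel([*c,UP],max_speed=120); s=bot.get_state(); print("lifted",round(s["opening"],3),"F",np.round(s["contact_force"],1),"t",s["t"]); return True
def hover(n,zg,h=40,d=(0,0)):
    p=f["h"][hi[n]]+d
    bot.move_ptp([*p,UP],o(AH)); bot.movel([*p,zg+h])
def snap(tag,n):
    p=[*f["h"][hi[n]],90]; out=[]
    for c,k in(("top",6),("side",4)):
        im=imaging.capture(c); u,v=proj(c,p)[0].astype(int); w,hh=(33,50) if c=="top" else(50,75)
        out.append(cv2.resize(im[max(v-hh,0):v+hh,u-w:u+w],(400,600),interpolation=cv2.INTER_CUBIC))
    cv2.imwrite(f"pics/{tag}.png",np.hstack(out))
def insert(n,zg,d=(0,0)):
    p=f["h"][hi[n]]+d
    hit=bot.movel([*p,zg+2.5],max_speed=60,threshold=12); s=bot.get_state()
    print("insert",hit,s["tcp_pos"].round(1),"target z",zg+2,"F",np.round(s["contact_force"],1)); return hit
def release(n):
    bot.grip(1.0); s=bot.get_state(); x=s["tcp_pos"]; bot.movel([x[0],x[1],UP]); print("t",bot.get_state()["t"])
E
python3 - <<'E'
from job import *
if pick(4,79): hover(4,79); snap("h4",4); print(bot.get_state()["t"])
E
```

```text
down False [560.7 -90.4  79.9]
opening 0.47 F [-1.4 -0.7  5. ]
lifted 0.474 F [-0.9 -0.4 -2.3] t 5.8333
7.7167
```

View pics/h4.png

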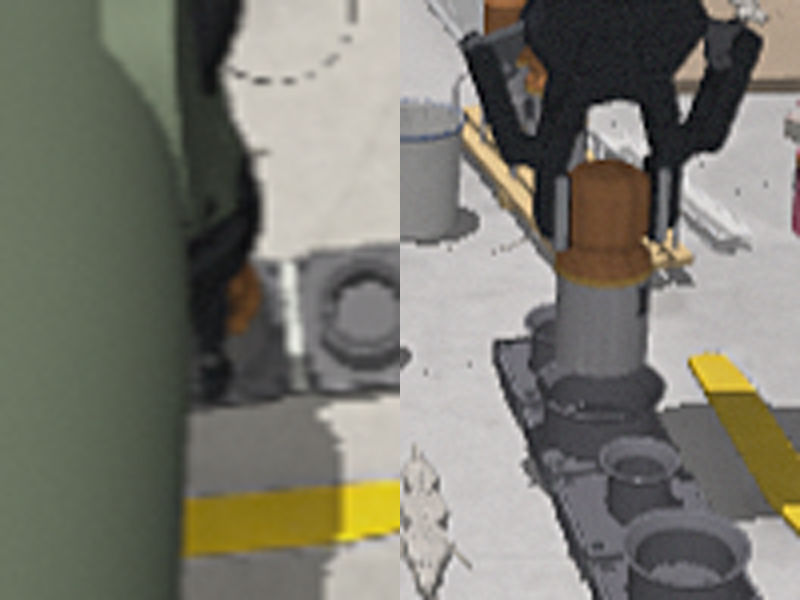

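The side view shows cutter_4 gripped upright, its bottom at about (599,370) above the holder_4 mouth at about (604,395). It is centred within about 2 mm, so I'll lower it.

```bash
python3 - <<'E'
from job import *
hit=insert(4,79)
if not hit or bot.get_state()["tcp_pos"][2]<84.5:
    release(4)
    if pick(1,80): hover(1,80); 
snap("h1",1); print(bot.get_state()["t"])
E
```

```text
insert True [578.7 142.1  98.8] target z 81 F [-0.   0.8  2. ]
8.2417
```

View pics/h1.png

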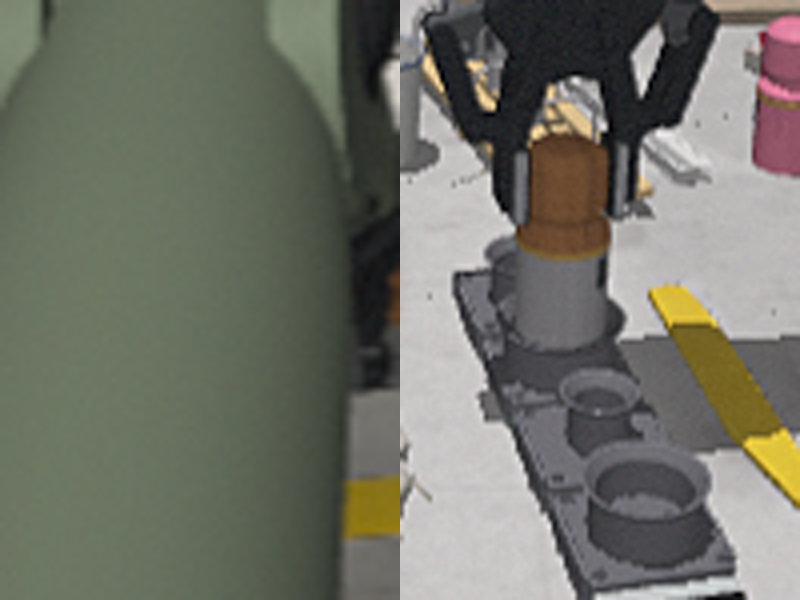

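It stopped with the bottom near flare level (about 39 mm) and only a small residual force. I'll continue the descent to tell a false trip from real contact.

```bash
python3 - <<'E'
from job import *
p=f["h"][hi[4]]
for z in(98,96,94,92):
    hit=bot.movel([*p,z],max_speed=30,threshold=12); s=bot.get_state(); print(z,hit,s["tcp_pos"].round(1),np.round(s["contact_force"],1),np.round(s["wrist_torque"],2))
    if hit: break
im=imaging.capture("side"); u,v=proj("side",[*p,50])[0].astype(int)
k=10; x0,y0=u-30,v-28
a=cv2.resize(im[y0:y0+55,x0:x0+60],None,fx=k,fy=k,interpolation=cv2.INTER_CUBIC)
cv2.imwrite("pics/z4.png",a); print(x0,y0)
E
```

```text
98 False [578.6 141.9  98.8] [1.1 1.  4.8] [ 0.39 -0.28  0.06]
96 False [578.8 142.3  98.3] [-2.9  2.5 14.1] [ 0.46  0.54 -0.11]
94 False [578.2 142.4  94.6] [2.1 3.4 0.3] [ 0.91 -0.54 -0.01]
92 False [578.1 142.2  91.6] [3.  4.  0.2] [ 1.28 -0.66  0.01]
294 205
```

View pics/z4.png

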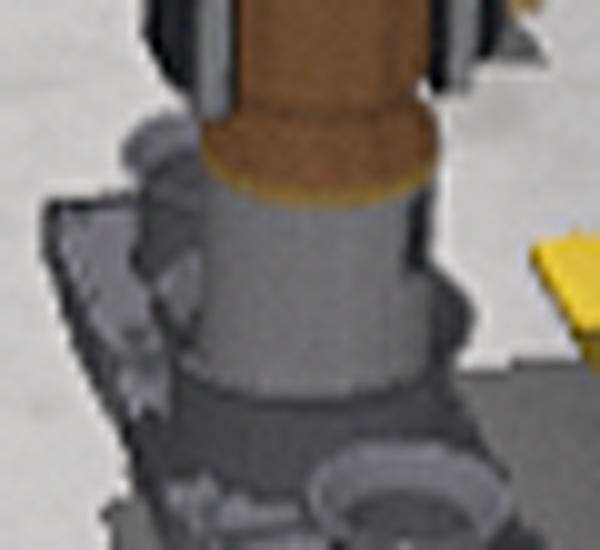

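It has slipped past the flare: the tube's visible part has shrunk and Fz dropped. The wall pushes the tool toward +x and +y, so I'll comply slightly and go on.

```bash
cat >> job.py <<'E'
def comply(n,zg,z0,d=(0,0),step=3,gain=.35):
    "lower in small steps, giving way sideways to the wall force; stop on firm vertical contact"
    p=f["h"][hi[n]]+d; z=z0; base=np.array(bot.get_state()["contact_force"])
    while z>zg+2.2:
        z=max(z-step,zg+2); bot.movel([*p,z],max_speed=40,threshold=25)
        s=bot.get_state(); F=np.array(s["contact_force"])
        print("z",z,s["tcp_pos"].round(1),F.round(1))
        if F[2]>20: break
        p=p+np.clip(gain*F[:2],-1.2,1.2)
    print("offset",(p-f["h"][hi[n]]).round(1))
E
python3 - <<'E'
from job import *
comply(4,79,91.6,(1,1.2))
print(bot.get_state()["t"],bot.get_state()["opening"])
E
```

```text
z 88.6 [578.2 142.6  87.4] [ 3.1  2.4 -4.5]
z 85.6 [578.7 142.9  84.7] [ 0.   1.3 -2. ]
z 82.6 [579.1 143.3  82.2] [-0.2 -0.9 -2. ]
z 81 [579.7 143.3  81.2] [-0.8 -0.   1.2]
offset [1.8 2.2]
10.2917 0.47194025248346944
```

```bash
cat >> job.py <<'E'
def seat(n):
    x=np.array(bot.get_state()["tcp_pos"])
    for i in range(7):
        x[2]-=1.2; bot.movel(x,max_speed=20,threshold=25); s=bot.get_state()
        if s["contact_force"][2]>6: break
    print("seated",s["tcp_pos"].round(1),np.round(s["contact_force"],1))
E
python3 - <<'E'
from job import *
seat(4); release(4)
if pick(1,80): hover(1,80,30,(1,2)); snap("h1b",1)
print(bot.get_state()["t"])
E
```

```text
seated [579.7 143.1  81.2] [-3.7 -0.1  7.5]
t 12.175
down False [ 576.1 -160.9   80.9]
opening 0.222 F [-0.7 -0.6  1.9]
lifted 0.22 F [ 0.2  0.5 -1. ] t 16.65
19.05
```

View pics/h1b.png

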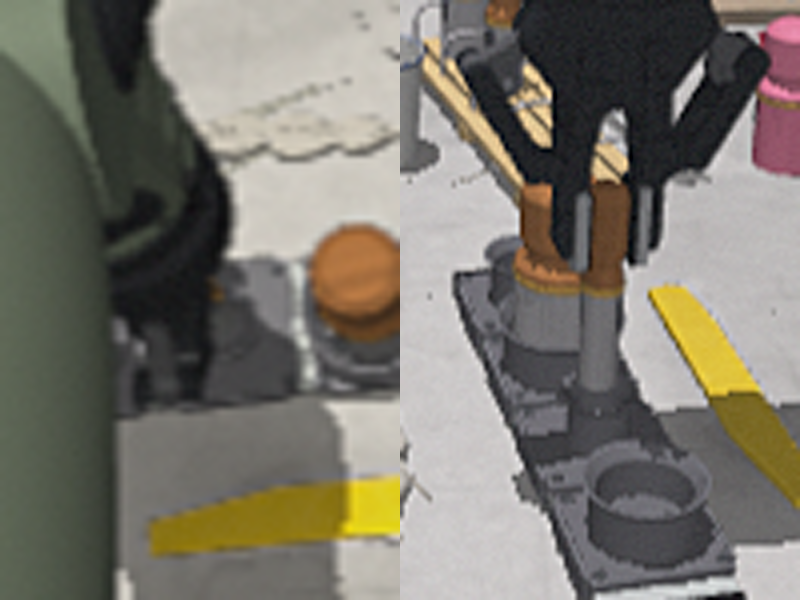

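Cutter_4 stands home and upright. Cutter_1 hangs upright over holder_1: bottom about (597,388), mouth about (600,393). I'll insert it gently, with a check for the rim.

```bash
python3 - <<'E'
from job import *
comply(1,80,108,(1,2))
print(bot.get_state()["t"])
E
```

```text
z 105 [565.1 210.  105. ] [ 0.2 -0.1 -0.4]
z 102 [565.1 209.9 101.7] [-0.2  0.6 -0.9]
z 99 [565.  210.1  98.7] [ 0.5 -0.5  0.3]
z 96 [565.2 209.9  95.7] [-0.2 -0.5  0.4]
z 93 [565.1 209.7  92.8] [-0.2  0.2 -1. ]
z 90 [565.1 209.8  89.7] [ 0.4  0.8 -1. ]
z 87 [565.3 210.1  86.8] [-0.7  0.3 -0.3]
z 84 [565.  210.2  83.7] [ 0.1 -0.2 -0.4]
z 82 [565.6 210.2  82.3] [0.4 0.4 1.6]
offset [1.1 2.3]
21.325
```

Contact-free all the way down. Seat and release it, then take cutters 2 and 3 the same way, stopping if anything looks off.

```bash
python3 - <<'E'
from job import *
seat(1); release(1)
if pick(2,80): hover(2,80,30,(1,2)); comply(2,80,108,(1,2))
snap("h2",2); print(bot.get_state()["t"])
E
```

```text
seated [565.9 210.3  82.2] [-1.7 -0.4  8.6]
t 23.3417
down False [ 593.1 -225.7   81. ]
opening 0.29 F [-1.   0.5  2.9]
lifted 0.293 F [-0.  -0.2 -0.1] t 28.225
z 105 [592.1  76.6 105.3] [-0.4  0.  -0.6]
z 102 [591.7  76.7 101.9] [-0.3  0.3 -1.1]
z 99 [591.5  76.7  98.7] [ 0.4  0.1 -0.4]
z 96 [591.6  76.8  95.7] [-0.7  0.1 -0.8]
z 93 [591.4  76.8  92.7] [ 0.   0.3 -1.2]
z 90 [591.4  76.9  89.8] [-0.2 -0.1 -1.7]
z 87 [591.4  76.9  86.7] [-0.1 -0.1 -0.5]
z 84 [591.3  76.8  83.7] [ 1.3 -0.3 -1.1]
z 82 [592.4  76.7  82.4] [-0.9 -0.5  2.6]
offset [0.7 1.9]
32.675
```

View pics/h2.png

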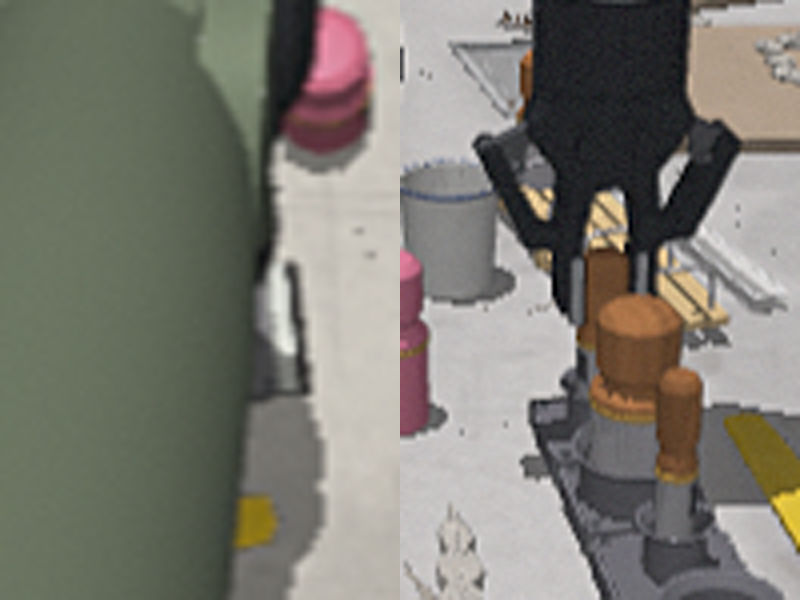

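Cutters 4 (638,350) and 1 (680,430) stand home, and cutter 2 is in its holder, still held. I'll carry on with 3.

```bash
python3 - <<'E'
from job import *
seat(2); release(2)
if pick(3,80):
    hover(3,80,30,(1,2)); comply(3,80,108,(1,2)); seat(3); release(3)
bot.move_ptp([350,-150,300],o(AH)); bot.dwell(.5)
print(bot.get_state()["t"])
t=imaging.capture("top"); s=imaging.capture("side")
a=cv2.resize(t[150:250,205:465],None,fx=2.9,fy=2.9,interpolation=cv2.INTER_CUBIC)
b=cv2.resize(s[130:315,250:400],None,fx=1.65,fy=1.65,interpolation=cv2.INTER_CUBIC)
w=a.shape[1]; b=cv2.copyMakeBorder(b,0,0,0,w-b.shape[1],cv2.BORDER_CONSTANT)
cv2.imwrite("pics/end.png",np.vstack([a,b])[:600]); print(np.vstack([a,b]).shape)
E
```

```text
seated [592.5  76.7  82.4] [-3.3  0.5  9.3]
t 34.65
down False [ 617.8 -285.9   81.2]
opening 0.372 F [ 0.9 -0.7  3.3]
lifted 0.374 F [-0.2 -0.6 -1.5] t 39.2333
z 105 [552.  276.7 105.3] [ 1.   0.4 -0.6]
z 102 [552.1 276.8 101.9] [ 0.5  1.5 -0.6]
z 99 [552.4 277.4  98.8] [0.8 0.9 0.5]
z 96 [552.4 277.5  95.6] [-1.2  0.3 -1.6]
z 93 [552.  277.6  92.7] [-0.3  0.4 -0.2]
z 90 [552.  277.7  89.8] [ 0.7  0.7 -1. ]
z 87 [552.2 278.   86.8] [ 1.1 -0.2 -1.3]
z 84 [552.6 277.9  83.7] [-0.1 -0.3 -1.1]
z 82 [553.1 278.1  82.5] [-0.7 -0.3  2.3]
offset [1.7 3.2]
seated [553.3 278.2  82.5] [-2.2 -0.8  8.1]
t 46.3833
48.6333
(595, 754, 3)
```

View pics/end.png

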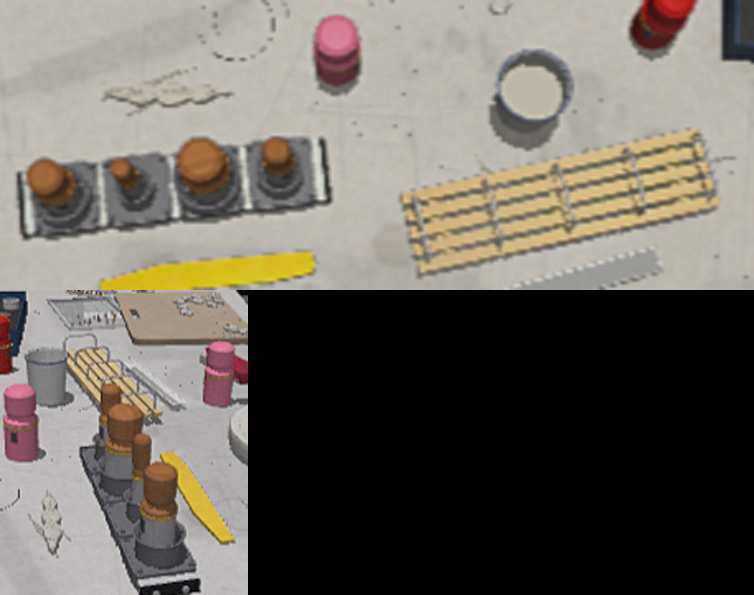

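All four cutters stand upright and home in their holders, the rack is empty and the cup is where it was. I'm handing in.

```bash
python3 -c "
from bench import bot
print(bot.sign_off())"
```

```text
the job is handed in; nothing more can be done
None
```

I moved all four cutters from the rack into the holders of their own size, released them, moved the arm clear and handed in at about 49 s of the 99 s allowed. No verdict came back from the hand-in.

- **Final checks:** in the last pictures from both cameras, the four cutters stand upright in their own holders, the rack is empty and the cup is where it was. Each cutter met the bore floor at about the height expected for "fully home", within about 1 mm.
- **Cutter 4:** its first insertion tripped the 12 N contact limit at the flare, because the holder position I had measured was about 2 mm off. I eased it in sideways and it seated correctly. I used that 2 mm correction for the other three, which went in with almost no side force.
- **Camera disagreement:** the two cameras disagreed by about 2.7 pixel rows, and I treated that as an offset in the side camera.

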